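# Hold the carton clamp open at the size clip

## Task

Turn the knobbed lock handle on the carton clamp a quarter turn, all the way to its open stop, then pull the spring-return jaw back by its upright grip until its pointer stands beside the size clip on the scale bar, and keep it there so that a colleague can drop a carton in. Do not let go: finish while still holding the jaw at the clip, lock handle left open. Leave the other things on the bench where they are.

Things in the scene. Friction and masses are not known exactly. Their poses are not given: they have to be found in the camera images.
- clamp: carton clamp screwed to the bench: plywood base board 350 (x) by 250 (y) by 18 mm with two steel rails along its x, a fixed aluminium fence 75 mm high across the far (+x) end, and a graduated aluminium scale bar along its -y side. Origin under the middle of the board on the bench top, z up. The jaw is pulled along the clamp's -x, roughly towards the robot.
- jaw: aluminium carriage, 100 x 100 mm, that slides on the rails, with a 140 mm wide jaw plate (top 73 mm above the bench) on its +x side. Axes parallel to the clamp's. A spring always draws it back to +x (away from the robot): 5 N when closed, rising by 0.5 N per 10 mm pulled; full travel 140 mm to a stop beyond every clip setting. Closed, its origin lies 30 mm to +x of the clamp's origin. While the lock is closed it moves only about 12 mm.
- jaw_grip (a point): the place to hold on the jaw's pull grip: an upright black plastic plate, 18 mm thick along the slide (x), 75 mm wide (y), rising from 54 to 128 mm above the bench; this point is on its centre plane, mid-width, 108 mm above the bench. Axes as the jaw's. Both faces are free; the jaw plate behind it starts 55 mm to +x of this point and is lower (73 mm).
- jaw_pointer (a point): tip of the jaw's pointer, a steel blade 5 mm wide that sticks out of the carriage's -y side over the edge of the scale bar, 49 mm above the bench; level with the grip's centre plane in x, 81 mm to -y of it.
- clip_mark (a point): middle of the top of the size clip: a small dark steel clip with a thumbscrew, 20 mm long along the scale bar (x) and 22 mm across, riding on the scale bar, top 42 mm above the bench; fixed for the run, set 60 to 110 mm to -x of the closed pointer. Axes parallel to the clamp's. The pointer is at the mark when its tip is level (in x) with any part of the clip's 20 mm length.
- lock (a joint): angle of the lock handle about its upright hinge: 0 closed (knob arm points to the clamp's +y, across the slide), 1.571 open (knob arm points to the clamp's -x, in line with the slide); it turns counter-clockwise seen from above to open, has stops at both ends, and stays where it is left (about 2 N at the knob moves it). Closed, its tongue blocks the jaw.
- lock_knob (a point): centre of the lock handle's knob: an upright black plastic cylinder, 24 mm across, from 54 to 100 mm above the bench, on a flat dark steel arm 75 mm from the hinge axis; this point is on its axis 82 mm above the bench and moves with the handle.
- lock_hinge (a point): point on the lock handle's upright hinge axis at the knob's height (82 mm above the bench), 100 mm to +y and 30 mm to -x of the clamp's origin; the knob moves on a circle of 75 mm about it.
- tape_roll: roll of brown packing tape lying flat, 100 mm across, 48 high; bystander. Origin under its middle.
- carton: small closed cardboard carton 110 x 80 x 70 mm; bystander. Origin under its middle.
- label_roll: roll of white labels standing on end, 90 mm across, 58 high; bystander. Origin under its middle.
- stapler: desk stapler 130 x 34 x 40 mm; bystander. Origin under its middle.
- mug: white mug 82 mm across, 95 high; bystander. Origin under its middle.
- scanner: hand-held code scanner lying on its side, about 195 x 62 x 45 mm; bystander. Origin on its underside, near the middle.

How it is judged (in metres and radians):
On the way, in this order (a step that is already met when the one before it is completed fails the run):
1. the lock handle is turned to its open stop (value of joint lock above 1.35 rad), for 0.2 s.
2. the jaw is pulled until its pointer stands beside the clip (x of jaw_pointer in the frame of clip_mark between -0.0105 and 0.0105 m and value of joint lock above 1.35 rad), for 0.3 s.
At the end, for the whole second after the job is handed in: the lock handle is still within 0.22 rad of its open stop, the jaw's pointer is within the clip's length (10.5 mm either side of its middle, along the scale bar), the jaw is at rest (under 10 mm/s), held by the fingers (more than 3 N) and touched by none of the bystanders (all of step 2 and contact force between jaw and the fingers above 3 N and linear speed of jaw below 0.01 m/s and contact force between jaw and tape_roll below 0.3 N and contact force between jaw and carton below 0.3 N and contact force between jaw and label_roll below 0.3 N and contact force between jaw and stapler below 0.3 N and contact force between jaw and mug below 0.3 N and contact force between jaw and scanner below 0.3 N); the arm keeps its last pose, push and grip.
It fails at once if a bystander is shifted by more than 30 mm (distance of any of tape_roll, carton, label_roll, stapler, mug, scanner from where it was at the start of the episode above 0.03 m).
It also fails if it takes over 42 s, if anything falls off the work surface, if the arm or the gripper's body presses on something with over 40 N, if the wrist force passes 120 N, or if a joint passes its speed limit or range.

## Robot

A 6-joint arm with a two-finger parallel gripper is mounted at the origin on the work surface. World frame = base frame: x ahead of the robot, y to its left, z up, the work surface at z = 0. Lengths are in mm, angles in rad, forces in N, time in s.
With the tool pointing down it reaches from about 400 to 925 mm from the base axis. Payload 12.5 kg.
Tool frame: the origin (TCP) lies at the centre of the arm's flange, where the gripper is bolted on; the fingertips stand 190 mm ahead of it and the grasp point (between the pads) lies 171 mm ahead of it; z points along the fingers, y is the direction in which the jaws open and shut (so a half turn about z gives the same grasp; the last joint's range is limited). The gripper opens to 95 mm and grips with 3 to 60 N. Pads are 20 mm wide; open, the fingers measure 119 mm over their backs; the gripper's body (75 mm by 180 mm) begins 59 mm behind the grasp point.
Start: joints at [1.006, 0.491, 1.559, -0, 1.092, -0.106], TCP at [276.773, 560.376, 404.761] pointing down, gripper open.
Joint ranges: [-3.1, 3.1], [-0.84, 2.19], [0.05, 2.79], [-1.13, 4.28], [0.06, 2.93], [-2.69, 2.69]. Speed limits (rad/s): [2.22, 2.22, 2.79, 3.14, 3.14, 3.14].

## Interface

Orientations are given as [roll, pitch, yaw] about the fixed x, y, z axes, in that order (R = Rz(yaw) Ry(pitch) Rx(roll)).
In Python, from cell import env gives the robot as it stands.
- The arm moves only by the shell command python3 -m pendant 'ROWS'. ROWS is JSON, a list of rows, each an object of numbers: "x", "y", "z": the shift along the tool's x, y, z in units of 150 mm (1.0 is 150 mm); "rx", "ry", "rz": the turn, a rotation vector about the tool's x, y, z in units of 45 degrees (1.0 is 45 degrees); "jaw": the opening, from 0 (shut) to 1 (fully open). In form: [{"x": .., "y": .., "z": .., "rx": .., "ry": .., "rz": .., "jaw": ..}, ...]. A call has 1 to 10 rows; each row is the pose to reach, as a shift and turn from the pose commanded when the call began, along the tool's axes at that moment; what a row does not reach only later rows make up. A row lasts 1/8 s, in which the tool goes at most 62.5 mm and 10.7 degrees, less where a joint would pass 70% of its speed; a pose out of reach is approached as far as the arm can. A call with a number of a shift or a turn outside -1 to 1 is refused whole. A call with a gripper value outside its range is refused whole. The fingers move at their own pace and stop on an object; the grip force is fixed at half the most. Time passes only in rows, so rows that repeat a pose let the fingers close. It gives the time, the measured TCP pose, the force and the opening at its end, in the units of the state.
- env.state(): the state, without advancing time (a new reading comes with each control period).
- env.read_camera(name): name is "side" or "top"; returns a dict with "img" (384x512x3 uint8, red, green, blue), "fx", "fy", "cx", "cy" (pixels), "D" ([k1, k2, p1, p2, k3] as OpenCV has them; the pictures are not rectified), "rvec" (rotation vector, rad) and "tvec" (3), from world to camera coordinates, as OpenCV has them. Camera axes: x right, y down, z forward; pixel columns grow to the right and rows downward; lengths in mm; the calibration is good to about 2 mm. A picture is of the moment at which its call begins. There is no depth.
- env.job_done(): hands the job in, once; it reports no verdict.
The state is a dict: "t": time; "joints": joint angles; "qvel": joint speeds; "tau": joint torques, N m; "eef_pos": TCP position; "tcp_rot": TCP orientation; "ft_force": force on the tool from outside, world axes, zero at the start; "moment": the same for the moment, N m; "opening": opening from 0.0 (shut) to 1.0 (fully open).
Only numpy, scipy, OpenCV 4.12 (cv2) and the standard library are available. Lean on these libraries where they do the work, as an engineer would, in place of code of your own. Each camera call takes 0.05 s, during which the arm holds its last target.

## Working session

There is one attempt and no reset: what is moved stays moved. The work goes in short steps, Python scripts to look and compute and a shell command to move; the robot and the scene stay as the last step left them, time stands still between calls to the robot, and variables do not carry over. Pictures are saved under pics/ and viewed, and the job is handed in when it is done.

```bash
ls; mkdir -p pics; python3 - <<'E'
from cell import env
import cv2
s=env.state();print(s)
for n in("side","top"):
    c=env.read_camera(n);cv2.imwrite(f"pics/{n}0.png",c["img"][:,:,::-1]);print({k:v for k,v in c.items() if k!="img"})
E
```

```text
pics
{'t': 0.0, 'joints': array([ 1.00641457e+00,  4.91550890e-01,  1.55945985e+00,  1.54374266e-05,
        1.09167986e+00, -1.05606847e-01]), 'qvel': array([-0.00072904, -0.00098514, -0.00079543, -0.00296028,  0.00104021,
        0.00176314]), 'tau': array([-1.82614363e-03, -6.12641287e+01, -2.58174294e+01,  6.91438140e-02,
        4.83580597e-02, -9.28591339e-05]), 'eef_pos': array([276.7442223 , 560.35018393, 404.16343331]), 'tcp_rot': array([-3.14050226e+00, -1.29350666e-04,  2.68281055e+00]), 'ft_force': array([0.11428543, 0.83268664, 0.20166976]), 'moment': array([-0.03199589,  0.02577459,  0.0873515 ]), 'opening': 1.0017341794692778}
{'fx': 489.34047649587217, 'fy': 489.34047649587217, 'cx': 249.03518746944366, 'cy': 193.4616372761111, 'D': array([-0.11116247,  0.        ,  0.        ,  0.        ,  0.        ]), 'rvec': array([ 0.23322199, -2.76291621,  1.32462436]), 'tvec': array([ 540.08964724,  152.13341412, 1806.24206099])}
{'fx': 382.63390455198675, 'fy': 382.63390455198675, 'cx': 254.1052399210918, 'cy': 198.54265901464072, 'D': array([0.04497723, 0.        , 0.        , 0.        , 0.        ]), 'rvec': array([ 2.1193776 , -2.16004638,  0.1613953 ]), 'tvec': array([  14.76469836,  556.24827314, 1118.99768659])}
```

View pics/side0.png

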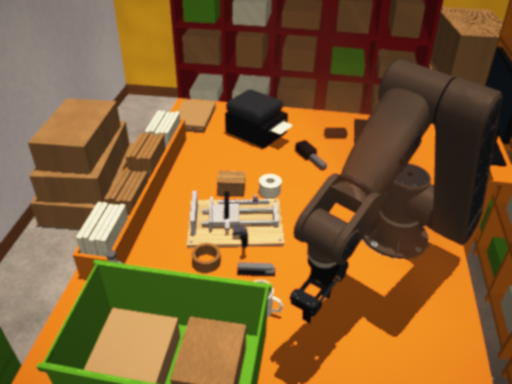

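View pics/top0.png

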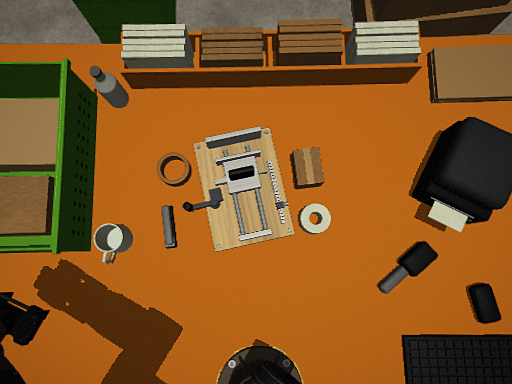

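The clamp is near the middle of the top view at about (243,188), with the grip near (242,173), the knob near (188,207) and the clip near (281,204). I'll enlarge both views.

```bash
python3 - <<'E'
import cv2
a=cv2.imread("pics/top0.png")[115:265,150:340];cv2.imwrite("pics/top0c.png",cv2.resize(a,None,fx=4,fy=4,interpolation=cv2.INTER_CUBIC))
a=cv2.imread("pics/side0.png")[160:290,170:300];cv2.imwrite("pics/side0c.png",cv2.resize(a,None,fx=4.5,fy=4.5,interpolation=cv2.INTER_CUBIC))
E
```

```text
(no output)
```

View pics/top0c.png

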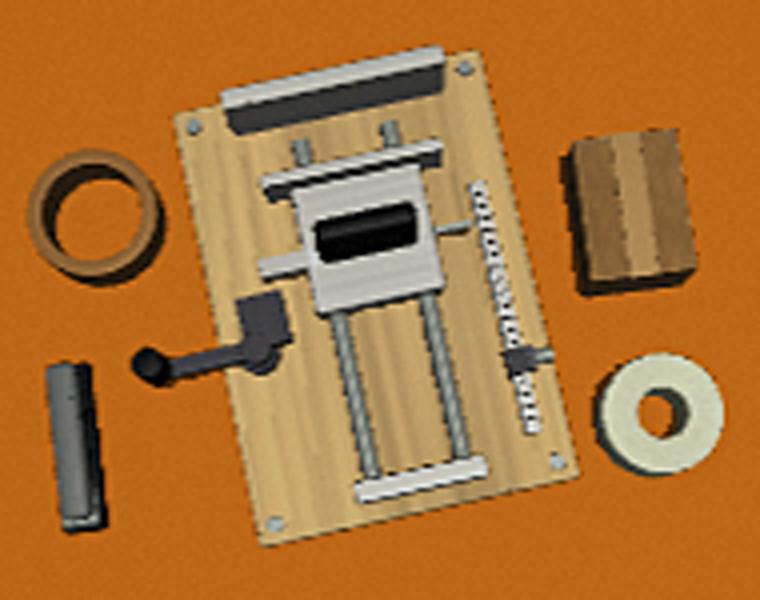

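View pics/side0c.png

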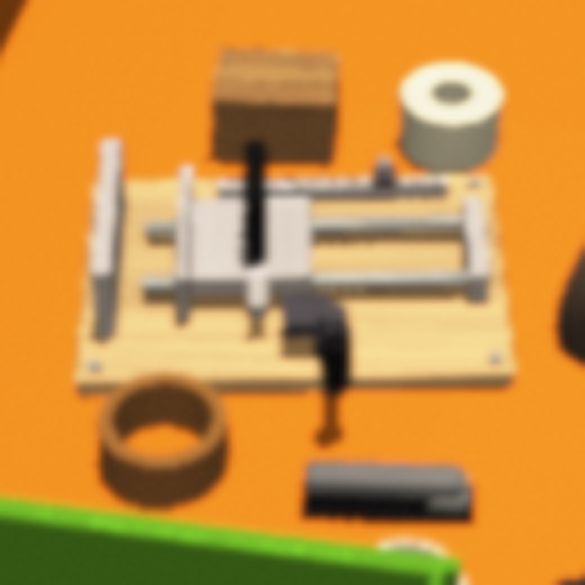

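```bash
python3 - <<'E'
import cv2
t=cv2.imread("pics/top0.png");s=cv2.imread("pics/side0.png")
def sv(n,a,x0,y0,w,h,f):
    cv2.imwrite(f"pics/{n}.png",cv2.resize(a[y0:y0+h,x0:x0+w],None,fx=f,fy=f,interpolation=cv2.INTER_CUBIC))
sv("z1",t,175,180,55,40,12); sv("z2",s,210,185,60,50,12); sv("z3",t,215,145,80,70,8)
sv("z4",s,205,180,80,45,9)
E
```

```text
(no output)
```

View pics/z1.png

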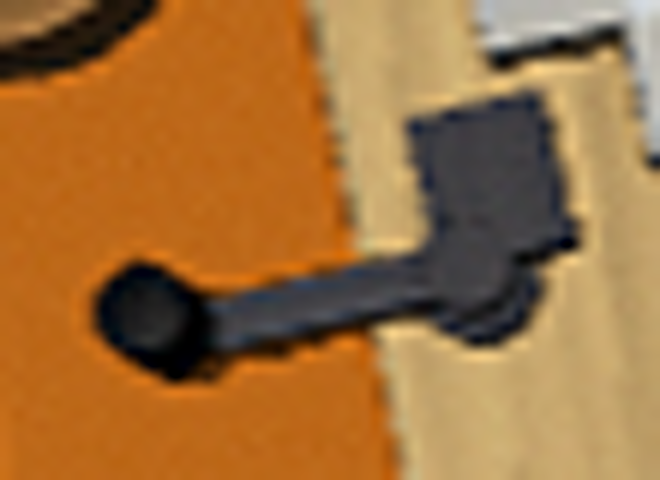

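View pics/z2.png

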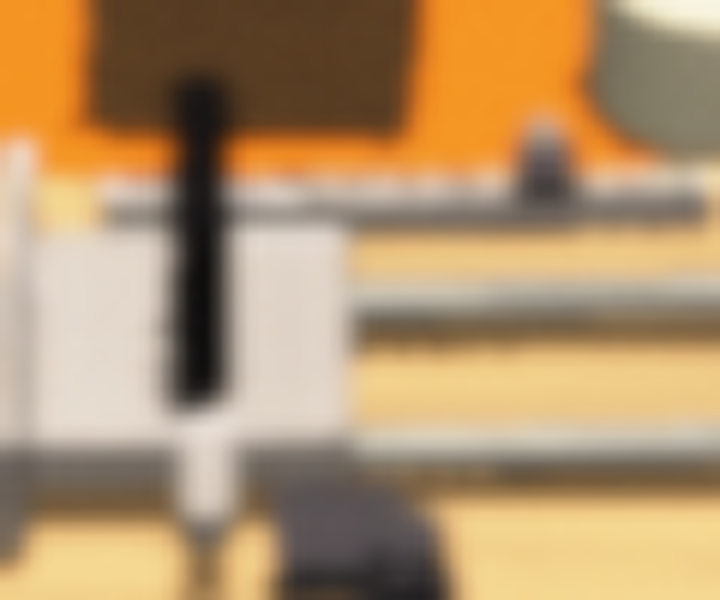

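View pics/z3.png

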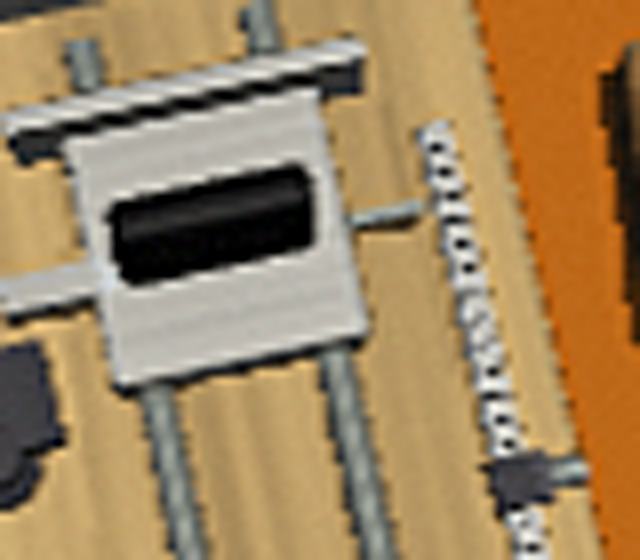

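View pics/z4.png

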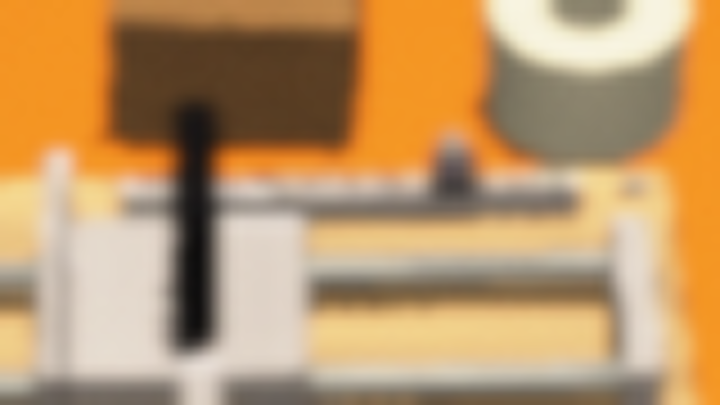

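```bash
cat > h.py <<'E'
import numpy as np,cv2
from scipy.optimize import least_squares
CAL={'side':dict(f=489.34047649587217,cx=249.03518746944366,cy=193.4616372761111,k=-0.11116247,r=[0.23322199,-2.76291621,1.32462436],t=[540.08964724,152.13341412,1806.24206099]),
'top':dict(f=382.63390455198675,cx=254.1052399210918,cy=198.54265901464072,k=0.04497723,r=[2.1193776,-2.16004638,0.1613953],t=[14.76469836,556.24827314,1118.99768659])}
def proj(n,P):
    c=CAL[n];K=np.array([[c['f'],0,c['cx']],[0,c['f'],c['cy']],[0,0,1]])
    return cv2.projectPoints(np.array(P,float).reshape(-1,3),np.array(c['r']),np.array(c['t']),K,np.array([c['k'],0,0,0,0]))[0].reshape(-1,2)
def tri(a,b): # top px, side px
    r=least_squares(lambda X:np.r_[(proj('top',X)[0]-a),(proj('side',X)[0]-b)],[700,50,50]);return r.x,np.abs(r.fun).max()
def onz(n,p,z):
    r=least_squares(lambda X:proj(n,[X[0],X[1],z])[0]-p,[700,50]);return r.x
def px(u,v,x0,y0,f): return np.array([(u+.5)/f-.5+x0,(v+.5)/f-.5+y0])
T=lambda u,v:px(u,v,150,115,4)
S=lambda u,v:px(u,v,170,160,4.5)
def W(p,xyz):
    x,y,a=p;c,s=np.cos(a),np.sin(a);q=np.array(xyz,float).reshape(-1,3)
    return np.c_[x+c*q[:,0]-s*q[:,1],y+s*q[:,0]+c*q[:,1],q[:,2]]
E
python3 - <<'E'
from h import *
cor=[(175,125,18),(175,-125,18),(-175,-125,18),(-175,125,18)]
tp=np.array([T(175,115),T(480,52),T(578,475),T(262,545)])
sp=np.array([S(80,378),S(128,180),S(490,180),S(512,375)])
for use in('t','s','ts'):
    f=lambda p:np.concatenate([(proj('top',W(p,cor))-tp).ravel()*('t' in use),(proj('side',W(p,cor))-sp).ravel()*('s' in use)])
    r=least_squares(f,[700,50,.2]);print(use,r.x,np.round(r.fun,1))
p=r.x
for i in range(4):print('corner tri',tri(tp[i],sp[i]))
for n,q in dict(knobtop=(-30,175,100),hinge=(-30,100,82),grip=(30,0,108),griptop=(30,0,128),ptr=(30,-81,49)).items():
    print(n,W(p,q),proj('top',W(p,q)),proj('side',W(p,q)))
print('knob obs',px(143,305,175,180,12),onz('top',px(143,305,175,180,12),100))
print('ptr obs',px(420,210,215,145,8),onz('top',px(420,210,215,145,8),49))
cl=px(520,482,215,145,8);cs=px(548,180,210,185,12)
print('clip',cl,cs,onz('top',cl,42),tri(cl,cs))
C=onz('top',cl,42);c,s=np.cos(p[2]),np.sin(p[2]);d=C-p[:2];print('clip local',c*d[0]+s*d[1],-s*d[0]+c*d[1])
print('griptri',tri(px(212,200,215,145,8),px(205,85,210,185,12)))
E
```

```text
t [5.95525504e+02 3.83677539e+01 1.95602590e-01] [-0.5 -0.6  0.2 -1.   0.8  0.7 -0.5  0.8 -0.   0.  -0.  -0.   0.  -0.
  0.  -0. ]
s [5.87760576e+02 3.96327662e+01 1.57301333e-01] [ 0.  -0.   0.   0.  -0.   0.  -0.   0.  -0.6 -0.7 -4.5 -1.1  3.4 -0.3
  1.5  0.9]
ts [5.92425296e+02 3.83660543e+01 1.84301551e-01] [ 0.  -0.2  0.9  0.2  0.3  2.3 -1.2  1.5 -0.9 -0.2 -6.5 -0.7  1.4 -1.4
  1.1 -0.4]
corner tri (array([739.6667871 , 193.30187847,  18.10889705]), np.float64(0.4043125838657602))
corner tri (array([775.026226  , -49.39211083,  25.63414681]), np.float64(3.7793698373777147))
corner tri (array([ 449.89426045, -116.83876951,    9.87162099]), np.float64(0.3604421511795408))
corner tri (array([401.78670241, 126.12951109,  12.33232133]), np.float64(0.07043172529171216))
knobtop [[530.86286862 204.90454095 100.        ]] [[184.38979061 205.62065675]] [[243.9955779  236.04565861]]
hinge [[544.60736547 131.17470434  82.        ]] [[210.78321393 201.31435412]] [[243.80388842 224.98580248]]
grip [[621.91723056  43.86385301 108.        ]] [[239.8704142  173.00257296]] [[227.07147395 201.31874221]]
griptop [[621.91723056  43.86385301 128.        ]] [[239.57768187 171.45955595]] [[226.93580668 197.06892588]]
ptr [[636.76128717 -35.76437052  49.        ]] [[266.69380835 171.9815224 ]] [[227.81124987 199.66793605]]
knob obs [186.45833333 204.95833333] [532.66968566 198.98578772]
ptr obs [267.0625 170.8125] [640.38779277 -36.97531401]
clip [279.5625 204.8125] [255.20833333 199.54166667] [535.85597156 -72.56415099] (array([536.50367501, -73.12532689,  33.55888746]), np.float64(0.2081517733347198))
clip local -75.94035866420137 -98.68465343806201
griptri (array([622.87904911,  38.84529005, 148.90417286]), np.float64(0.18544659549775133))
```

```bash
cat > fit.py <<'E'
from h import *
Z1=lambda u,v:px(u,v,175,180,12)
Z3=lambda u,v:px(u,v,215,145,8)
Z2=lambda u,v:px(u,v,210,185,12)
top=[((175,125,18),T(175,115)),((175,-125,18),T(480,52)),((-175,-125,18),T(578,475)),((-175,125,18),T(262,545)),
((-30,175,100),Z1(143,305)),((30,-81,49),Z3(420,210)),((85,70,73),Z3(5,115)),((85,-70,73),Z3(368,42))]
side=[((175,125,18),S(80,378)),((-175,-125,18),S(490,180)),((-175,125,18),S(512,375)),((30,0,128),Z2(205,85)),((30,0,54),Z2(195,390))]
side=side[:3]
f=lambda p:np.concatenate([(proj('top',W(p,[a[0] for a in top]))-[a[1] for a in top]).ravel(),(proj('side',W(p,[a[0] for a in side]))-[a[1] for a in side]).ravel()])
r=least_squares(f,[700,50,.2],loss='soft_l1');p=r.x
E
python3 - <<'E'
from fit import *
print(p,np.round(r.fun,1) if 0 else np.round(f(p).reshape(-1,2),1).tolist())
cl=px(520,482,215,145,8);C=onz('top',cl,42)
c,s=np.cos(p[2]),np.sin(p[2]);d=C-p[:2];print('clip local',c*d[0]+s*d[1],-s*d[0]+c*d[1])
P=onz('top',px(420,210,215,145,8),49);d=P-p[:2];print('ptr local',c*d[0]+s*d[1],-s*d[0]+c*d[1])
out={}
for n in('top','side'):
    a=cv2.imread(f'pics/{n}0.png');x0,y0,w,h,F=(150,115,190,150,4) if n=='top' else (170,160,130,130,5)
    b=cv2.resize(a[y0:y0+h,x0:x0+w],None,fx=F,fy=F,interpolation=cv2.INTER_CUBIC)
    def L(pts,col):
        q=proj(n,W(p,pts));q=((q-[x0,y0]+.5)*F-.5)
        cv2.polylines(b,[np.round(q).astype(int)],False,col,1)
    L([(175,125,18),(175,-125,18),(-175,-125,18),(-175,125,18),(175,125,18)],(255,0,0))
    for z in(54,128):L([(21,37.5,z),(21,-37.5,z),(39,-37.5,z),(39,37.5,z),(21,37.5,z)],(0,0,255))
    L([(30,-50,49),(30,-81,49)],(0,255,0))
    for z in(54,100):L([(-30+12*np.cos(t),175+12*np.sin(t),z) for t in np.linspace(0,6.3,25)],(255,255,0))
    L([(-30,100,54),(-30,175,54)],(255,0,255))
    for xx in (-20,-40): L([(xx,-88,42),(xx,-110,42)],(0,255,0))
    L([(85,70,73),(85,-70,73)],(255,0,0))
    cv2.imwrite(f'pics/ov_{n}.png',b)
E
```

```text
[5.96549656e+02 3.68158520e+01 1.93106470e-01] [[0.1, -1.0], [0.8, -1.3], [1.1, 0.5], [-0.1, 0.3], [-1.3, -0.3], [-0.0, -0.4], [-1.0, 2.6], [-0.8, 2.1], [-1.6, -0.3], [0.1, -2.0], [0.3, -1.1]]
clip local -80.55651674345977 -95.69929975710951
ptr local 28.862153926328844 -80.83250885426972
```

View pics/ov_top.png

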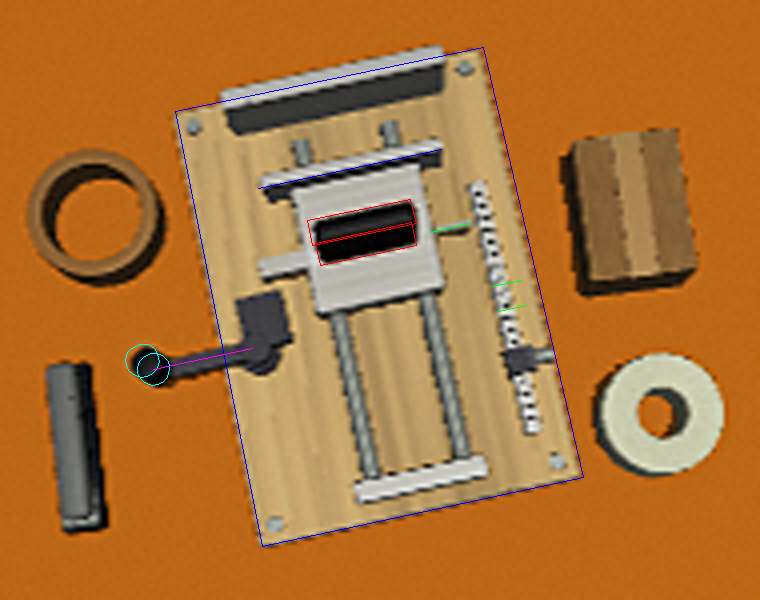

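View pics/ov_side.png

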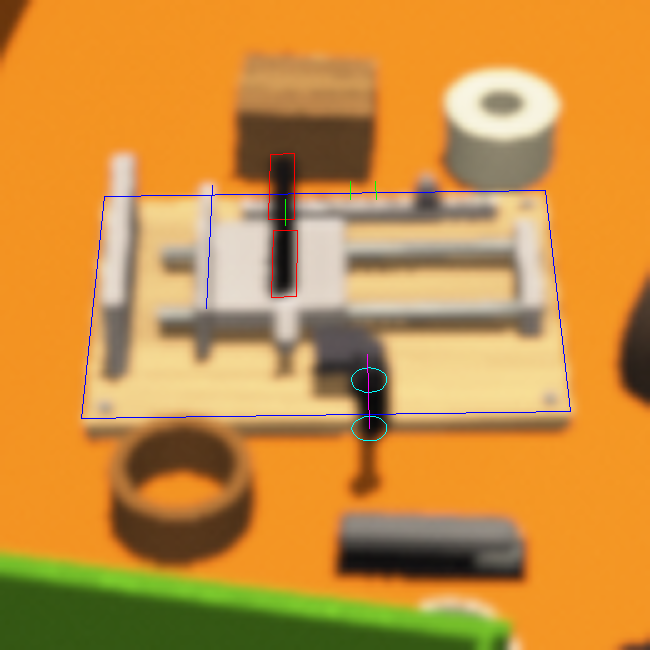

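The fitted model lines up with both views within about 1 px. The measured pointer is at clamp-local x≈29 mm, where 30 is expected. Next I'll work out the targets.

```bash
cat > plan.py <<'E'
from fit import *
from scipy.spatial.transform import Rotation as R
from cell import env
def go(xy,z,yaw):  # grasp point target world, yaw
    s=env.state();rot=R.from_euler('xyz',s['tcp_rot']);cur=np.array(s['eef_pos'])
    tgt=np.array([xy[0],xy[1],z+171])
    d=rot.inv().apply(tgt-cur)/150
    rv=(rot.inv()*R.from_euler('xyz',[np.pi,0,yaw])).as_rotvec()/(np.pi/4)
    print('shift',np.round(d,3),'turn',np.round(rv,3))
def stat():
    s=env.state();g=s['eef_pos']+R.from_euler('xyz',s['tcp_rot']).apply([0,0,171])
    c,sn=np.cos(p[2]),np.sin(p[2]);d=g[:2]-p[:2]
    print('t %.2f'%s['t'],'grasp',np.round(g,1),'clamp-local',np.round([c*d[0]+sn*d[1],-sn*d[0]+c*d[1]],1),'rot',np.round(s['tcp_rot'],3),'F',np.round(s['ft_force'],1),'open',round(s['opening'],3))
E
python3 - <<'E'
from plan import *
K=W(p,(-30,175,82))[0];print(K,W(p,(-30,100,82)));stat();go(K,150,p[2]+np.pi/2)
E
```

```text
[533.52327611 202.80583794  82.        ] [[547.916417   129.19987694  82.        ]]
t 0.10 grasp [276.7 560.2 233.2] clamp-local [-213.5  575.1] rot [-3.141 -0.     2.683] F [-0.7 -0.6  0.2] open 0.999
shift [-2.59  -1.379  0.556] turn [-1.00e-03  0.00e+00  1.17e+00]
```

```bash
python3 -m pendant '[{"x":-1,"y":-0.5,"z":0.1,"jaw":0.6},{"x":-1,"y":-0.5,"z":0.1,"jaw":0.6},{"x":-1,"y":-0.5,"z":0.1,"jaw":0.6}]'
python3 -m pendant '[{"x":-1,"y":-0.5,"z":0.1,"jaw":0.6},{"x":-1,"y":-0.5,"z":0.1,"jaw":0.6},{"x":-1,"y":-0.5,"z":0.1,"jaw":0.6}]'
python3 -m pendant '[{"x":-0.59,"y":-0.38,"z":0.1,"rz":0.2,"jaw":0.6},{"x":-0.59,"y":-0.38,"z":0.1,"rz":0.4,"jaw":0.6},{"x":-0.59,"y":-0.38,"z":0.1,"rz":0.6,"jaw":0.6},{"x":-0.59,"y":-0.38,"z":0.1,"rz":0.8,"jaw":0.6},{"x":-0.59,"y":-0.38,"z":0.1,"rz":1,"jaw":0.6},{"x":-0.59,"y":-0.38,"z":0.1,"rz":1,"jaw":0.6}]'
python3 - <<'E'
from plan import *
stat();go(W(p,(-30,175,82))[0],84,p[2]+np.pi/2)
E
```

```text
t 0.10 grasp [276.7 560.2 233.2] clamp-local [-213.5  575.1] rot [-3.141 -0.     2.683] F [-0.7 -0.6  0.2] open 0.999
shift [-2.591 -1.378  0.996] turn [-1.00e-03  0.00e+00  1.17e+00]invalid input
invalid input
invalid input
```

```bash
python3 -m pendant '[{"x":-1,"y":-0.5,"z":0.1,"rx":0,"ry":0,"rz":0,"jaw":0.6},{"x":-1,"y":-0.5,"z":0.1,"rx":0,"ry":0,"rz":0,"jaw":0.6},{"x":-1,"y":-0.5,"z":0.1,"rx":0,"ry":0,"rz":0,"jaw":0.6}]'
```

```text
t: 0.48
eef_pos: [379.1, 424.8, 389.3]
tcp_rot: [-3.141, -0.0, 2.682]
ft_force: [-0.0, 1.6, -0.1]
opening: 0.74
```

```bash
python3 -m pendant '[{"x":-1,"y":-0.5,"z":0.1,"rx":0,"ry":0,"rz":0,"jaw":0.6},{"x":-1,"y":-0.5,"z":0.1,"rx":0,"ry":0,"rz":0,"jaw":0.6},{"x":-1,"y":-0.5,"z":0.1,"rx":0,"ry":0,"rz":0,"jaw":0.6}]'
python3 -m pendant '[{"x":-0.59,"y":-0.38,"z":0.1,"rx":0,"ry":0,"rz":0.2,"jaw":0.6},{"x":-0.59,"y":-0.38,"z":0.1,"rx":0,"ry":0,"rz":0.4,"jaw":0.6},{"x":-0.59,"y":-0.38,"z":0.1,"rx":0,"ry":0,"rz":0.6,"jaw":0.6},{"x":-0.59,"y":-0.38,"z":0.1,"rx":0,"ry":0,"rz":0.8,"jaw":0.6},{"x":-0.59,"y":-0.38,"z":0.1,"rx":0,"ry":0,"rz":1,"jaw":0.6},{"x":-0.59,"y":-0.38,"z":0.1,"rx":0,"ry":0,"rz":1,"jaw":0.6}]'
python3 - <<'E'
from plan import *
stat();go(W(p,(-30,175,82))[0],84,p[2]+np.pi/2)
E
```

```text
t: 0.85
eef_pos: [480.5, 290.9, 374.3]
tcp_rot: [-3.141, -0.0, 2.682]
ft_force: [-0.1, 1.4, 1.2]
opening: 0.6
t: 1.6
eef_pos: [533.4, 202.7, 359.5]
tcp_rot: [-3.141, -0.0, 1.898]
ft_force: [-0.1, 0.2, 0.3]
opening: 0.603
t 1.60 grasp [533.3 202.7 188.5] clamp-local [-30.2 174.9] rot [-3.141 -0.     1.898] F [-0.1  0.2  0.3] open 0.603
shift [0.    0.001 0.697] turn [-0.001 -0.     0.171]
```

```bash
python3 -m pendant '[{"x":0,"y":0,"z":0.2,"rx":0,"ry":0,"rz":0.17,"jaw":0.6},{"x":0,"y":0,"z":0.4,"rx":0,"ry":0,"rz":0.17,"jaw":0.6},{"x":0,"y":0,"z":0.4,"rx":0,"ry":0,"rz":0.17,"jaw":0.6}]'
python3 - <<'E'
from plan import *
stat();go(W(p,(-30,175,82))[0],84,p[2]+np.pi/2)
for n,(x0,y0) in dict(top=(140,150),side=(200,160)).items():
    a=env.read_camera(n)['img'][:,:,::-1][y0:y0+100,x0:x0+100];cv2.imwrite(f'pics/a_{n}.png',cv2.resize(a,None,fx=6,fy=6,interpolation=cv2.INTER_CUBIC))
E
```

```text
t: 1.98
eef_pos: [533.2, 202.7, 298.2]
tcp_rot: [-3.138, 0.0, 1.767]
ft_force: [-0.1, -0.3, 0.2]
opening: 0.6
t 1.98 grasp [532.5 202.6 127.2] clamp-local [-31.  174.9] rot [-3.138  0.     1.767] F [-0.1 -0.3  0.2] open 0.6
shift [0.    0.004 0.288] turn [-0.005  0.     0.004]
```

View pics/a_top.png

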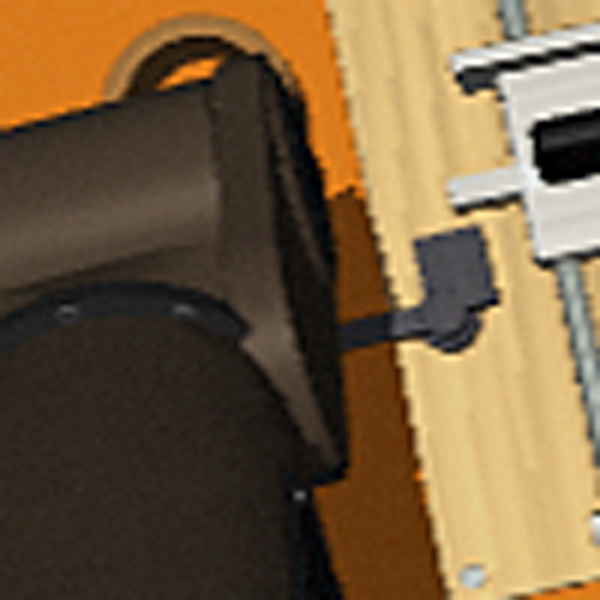

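View pics/a_side.png

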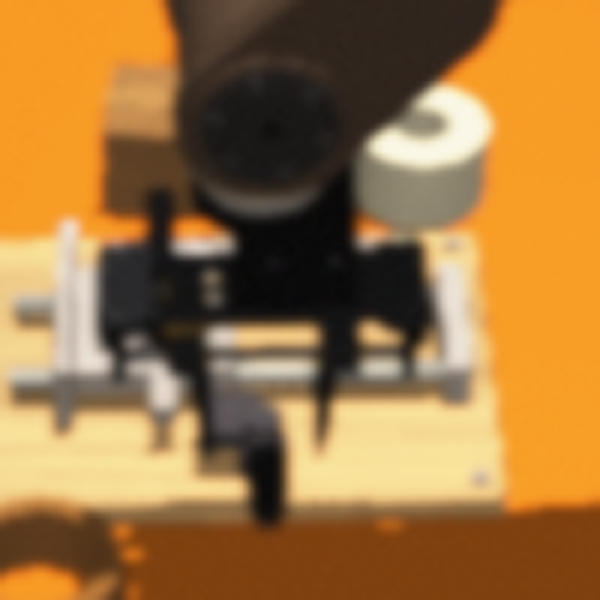

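In the side view the two fingertips, at about (205,410) and (320,450), straddle the knob at (265,480). Next I'll descend and close.

```bash
python3 -m pendant '[{"x":0,"y":0,"z":0.15,"rx":0,"ry":0,"rz":0,"jaw":0.6},{"x":0,"y":0,"z":0.28,"rx":0,"ry":0,"rz":0,"jaw":0.6},{"x":0,"y":0,"z":0.28,"rx":0,"ry":0,"rz":0,"jaw":0.6},{"x":0,"y":0,"z":0.28,"rx":0,"ry":0,"rz":0,"jaw":0.1},{"x":0,"y":0,"z":0.28,"rx":0,"ry":0,"rz":0,"jaw":0.1},{"x":0,"y":0,"z":0.28,"rx":0,"ry":0,"rz":0,"jaw":0.1},{"x":0,"y":0,"z":0.28,"rx":0,"ry":0,"rz":0,"jaw":0.1}]'
python3 - <<'E'
from plan import *
stat()
E
```

```text
t: 2.95
eef_pos: [532.6, 202.7, 257.9]
tcp_rot: [-3.138, -0.0, 1.764]
ft_force: [-4.9, 0.6, 13.1]
opening: 0.248
t 2.95 grasp [532.1 202.6  86.9] clamp-local [-31.4 175.1] rot [-3.138 -0.     1.764] F [-4.9  0.6 13.1] open 0.248
```

```bash
python3 -m pendant '[{"x":0,"y":0,"z":0,"rx":0,"ry":0,"rz":0,"jaw":0.1},{"x":-0.006,"y":-0.078,"z":0,"rx":0,"ry":0,"rz":-0.2,"jaw":0.1}]'
python3 - <<'E'
from plan import *
stat()
E
```

```text
t: 3.2
eef_pos: [521.8, 199.7, 258.0]
tcp_rot: [-3.141, -0.001, 1.923]
ft_force: [-2.7, -2.8, 5.6]
opening: 0.247
t 3.20 grasp [521.7 199.8  87. ] clamp-local [-42.2 174.3] rot [-3.141e+00 -1.000e-03  1.923e+00] F [-2.7 -2.8  5.6] open 0.247
```

```bash
python3 -m pendant '[{"x":-0.006,"y":-0.078,"z":0,"rx":0,"ry":0,"rz":-0.2,"jaw":0.1},{"x":-0.024,"y":-0.155,"z":0,"rx":0,"ry":0,"rz":-0.4,"jaw":0.1},{"x":-0.054,"y":-0.227,"z":0,"rx":0,"ry":0,"rz":-0.6,"jaw":0.1},{"x":-0.095,"y":-0.294,"z":0,"rx":0,"ry":0,"rz":-0.8,"jaw":0.1},{"x":-0.146,"y":-0.354,"z":0,"rx":0,"ry":0,"rz":-1,"jaw":0.1},{"x":-0.146,"y":-0.354,"z":0,"rx":0,"ry":0,"rz":-1,"jaw":0.1}]'
python3 - <<'E'
from plan import *
stat()
E
```

```text
t: 3.95
eef_pos: [478.6, 160.1, 258.0]
tcp_rot: [-3.14, -0.003, 2.708]
ft_force: [-8.2, -1.8, 7.4]
opening: 0.25
t 3.95 grasp [478.  160.1  87. ] clamp-local [-92.7 143.7] rot [-3.140e+00 -3.000e-03  2.708e+00] F [-8.2 -1.8  7.4] open 0.25
```

```bash
python3 -m pendant '[{"x":-0.006,"y":-0.078,"z":0,"rx":0,"ry":0,"rz":-0.2,"jaw":0.1},{"x":-0.024,"y":-0.155,"z":0,"rx":0,"ry":0,"rz":-0.4,"jaw":0.1},{"x":-0.054,"y":-0.227,"z":0,"rx":0,"ry":0,"rz":-0.6,"jaw":0.1},{"x":-0.09,"y":-0.285,"z":0,"rx":0,"ry":0,"rz":-0.78,"jaw":0.1},{"x":-0.1,"y":-0.305,"z":0,"rx":0,"ry":0,"rz":-0.8,"jaw":0.1},{"x":-0.1,"y":-0.305,"z":0,"rx":0,"ry":0,"rz":-0.8,"jaw":0.1},{"x":-0.1,"y":-0.305,"z":0,"rx":0,"ry":0,"rz":-0.8,"jaw":0.1}]'
python3 - <<'E'
from plan import *
stat()
for n,(x0,y0) in dict(top=(140,150),side=(200,160)).items():
    a=env.read_camera(n)['img'][:,:,::-1][y0:y0+100,x0:x0+100];cv2.imwrite(f'pics/b_{n}.png',cv2.resize(a,None,fx=6,fy=6,interpolation=cv2.INTER_CUBIC))
E
```

```text
t: 4.82
eef_pos: [473.0, 113.0, 258.0]
tcp_rot: [3.141, -0.003, -2.948]
ft_force: [-10.1, -1.1, 10.3]
opening: 0.249
t 4.83 grasp [472.4 113.   87. ] clamp-local [-107.2   98.5] rot [ 3.141e+00 -3.000e-03 -2.948e+00] F [-10.1  -1.1  10.3] open 0.249
```

View pics/b_top.png

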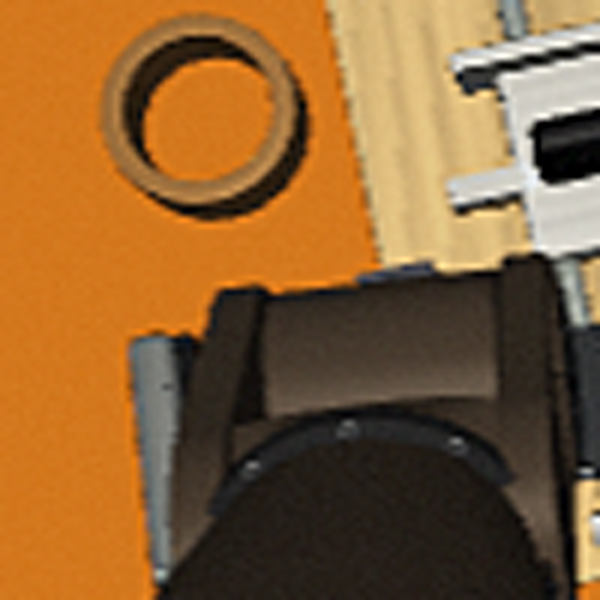

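View pics/b_side.png

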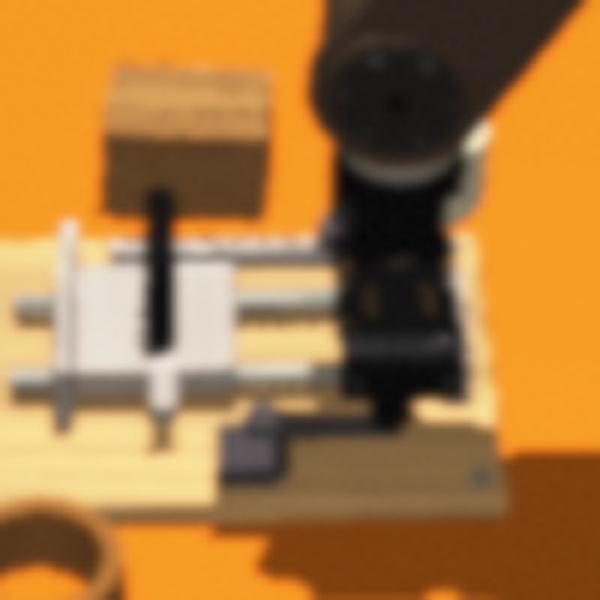

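The lock arm now lies along the slide, from (260,420) to (400,420) in the side crop, so it's open. I'll release, lift and go to the grip.

```bash
python3 -m pendant '[{"x":0,"y":0,"z":0,"rx":0,"ry":0,"rz":0,"jaw":0.6},{"x":0,"y":0,"z":0,"rx":0,"ry":0,"rz":0,"jaw":0.6},{"x":0,"y":0,"z":0,"rx":0,"ry":0,"rz":0,"jaw":0.6},{"x":0,"y":0,"z":-0.3,"rx":0,"ry":0,"rz":0,"jaw":0.6},{"x":0,"y":0,"z":-0.6,"rx":0,"ry":0,"rz":0,"jaw":0.6},{"x":0,"y":0,"z":-0.6,"rx":0,"ry":0,"rz":0,"jaw":0.6}]'
python3 - <<'E'
from plan import *
stat();go(W(p,(30,0,82))[0],170,p[2]+np.pi/2)
E
```

```text
t: 5.68
eef_pos: [474.3, 113.1, 350.3]
tcp_rot: [-3.141, 0.006, -2.948]
ft_force: [0.3, 1.0, -0.6]
opening: 0.602
t 5.67 grasp [475.3 113.2 179.4] clamp-local [-104.4   98.2] rot [-3.141  0.006 -2.948] F [ 0.3  1.  -0.6] open 0.602
shift [-0.902 -0.655  0.068] turn [0.005 0.006 2.   ]
```

```bash
python3 -m pendant '[{"x":-0.3,"y":-0.2,"z":0,"rx":0,"ry":0,"rz":0.2,"jaw":0.6},{"x":-0.6,"y":-0.4,"z":0,"rx":0,"ry":0,"rz":0.4,"jaw":0.6},{"x":-0.9,"y":-0.655,"z":0,"rx":0,"ry":0,"rz":0.6,"jaw":0.6},{"x":-0.9,"y":-0.655,"z":0,"rx":0,"ry":0,"rz":0.8,"jaw":0.6},{"x":-0.9,"y":-0.655,"z":0,"rx":0,"ry":0,"rz":1,"jaw":0.6}]'
python3 -m pendant '[{"x":0,"y":0,"z":0,"rx":0,"ry":0,"rz":0.2,"jaw":0.6},{"x":0,"y":0,"z":0,"rx":0,"ry":0,"rz":0.4,"jaw":0.6},{"x":0,"y":0,"z":0,"rx":0,"ry":0,"rz":0.6,"jaw":0.6},{"x":0,"y":0,"z":0,"rx":0,"ry":0,"rz":0.8,"jaw":0.6},{"x":0,"y":0,"z":0,"rx":0,"ry":0,"rz":1,"jaw":0.6},{"x":0,"y":0,"z":0,"rx":0,"ry":0,"rz":1,"jaw":0.6}]'
python3 - <<'E'
from plan import *
stat();go(W(p,(30,0,82))[0],108,p[2]+np.pi/2)
for n,(x0,y0) in dict(top=(170,140),side=(170,150)).items():
    a=env.read_camera(n)['img'][:,:,::-1][y0:y0+120,x0:x0+130];cv2.imwrite(f'pics/c_{n}.png',cv2.resize(a,None,fx=5,fy=5,interpolation=cv2.INTER_CUBIC))
E
```

```text
t: 6.3
eef_pos: [625.8, 41.9, 345.7]
tcp_rot: [-3.14, -0.002, 2.543]
ft_force: [0.1, 1.0, 0.5]
opening: 0.597
t: 7.05
eef_pos: [625.4, 42.5, 346.4]
tcp_rot: [-3.14, -0.0, 1.765]
ft_force: [0.0, 0.3, 0.2]
opening: 0.597
t 7.05 grasp [625.1  42.5 175.4] clamp-local [29.1  0.1] rot [-3.14  -0.     1.765] F [0.  0.3 0.2] open 0.597
shift [-0.     0.005  0.449] turn [-0.002 -0.001  0.001]
```

View pics/c_top.png

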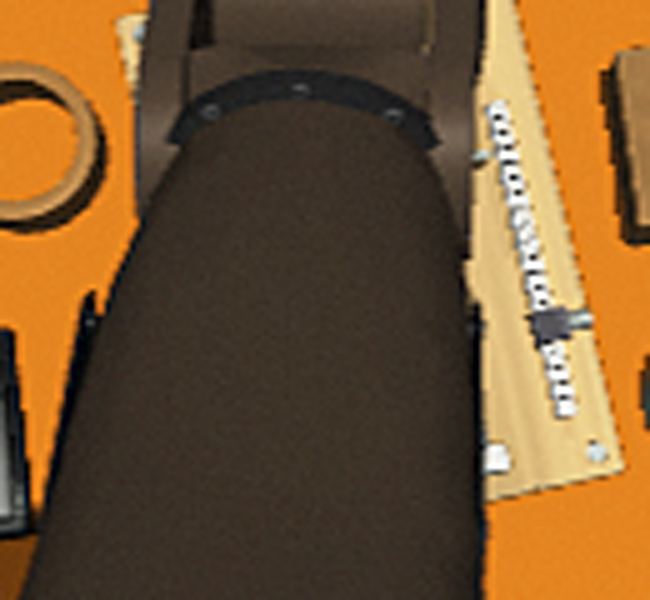

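View pics/c_side.png

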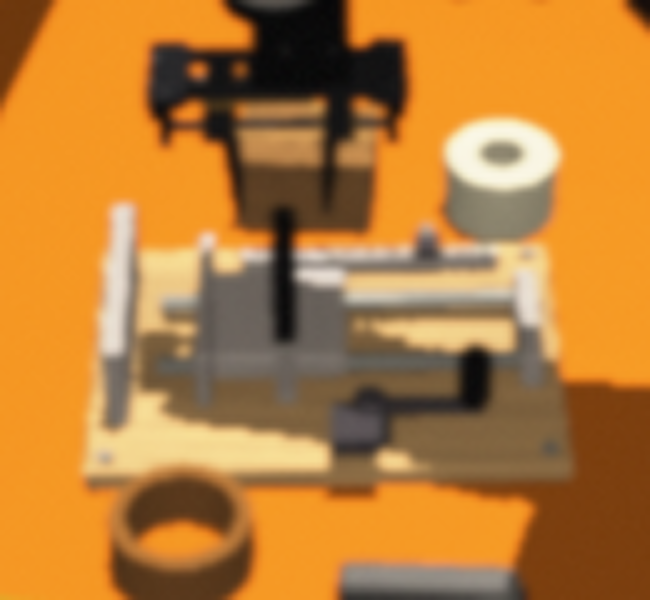

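The knob stands at (475,378) in line with the slide, so the lock is open. The fingers are centred over the grip. I'll descend and grasp.

```bash
python3 -m pendant '[{"x":0,"y":0,"z":0.25,"rx":0,"ry":0,"rz":0,"jaw":0.6},{"x":0,"y":0,"z":0.46,"rx":0,"ry":0,"rz":0,"jaw":0.6},{"x":0,"y":0,"z":0.46,"rx":0,"ry":0,"rz":0,"jaw":0.6},{"x":0,"y":0,"z":0.46,"rx":0,"ry":0,"rz":0,"jaw":0.05},{"x":0,"y":0,"z":0.46,"rx":0,"ry":0,"rz":0,"jaw":0.05},{"x":0,"y":0,"z":0.46,"rx":0,"ry":0,"rz":0,"jaw":0.05},{"x":0,"y":0,"z":0.46,"rx":0,"ry":0,"rz":0,"jaw":0.05},{"x":0,"y":0,"z":0.46,"rx":0,"ry":0,"rz":0,"jaw":0.05}]'
python3 - <<'E'
from plan import *
stat()
Z=lambda u,v:px(u,v,170,140,5)
c,s=np.cos(p[2]),np.sin(p[2])
for n,q,z in(('ptr',Z(484,157),49),('clip',Z(552,323),42),('clip top z edge',Z(538,313),42),('c',Z(545,340),42)):
    d=onz('top',q,z)-p[:2];print(n,c*d[0]+s*d[1],-s*d[0]+c*d[1])
E
```

```text
t: 8.15
eef_pos: [625.5, 42.5, 279.1]
tcp_rot: [3.141, 0.0, 1.764]
ft_force: [0.2, 0.8, 2.4]
opening: 0.189
t 8.15 grasp [625.6  42.5 108.1] clamp-local [29.6  0. ] rot [3.141 0.    1.764] F [0.2 0.8 2.4] open 0.189
ptr 28.717833981019048 -78.73003110716496
clip -79.0080637276217 -97.40700885629207
clip top z edge -71.24518860722846 -90.46047684490675
c -88.24939164106239 -90.97848800016484
```

```bash
python3 -m pendant '[{"x":0,"y":-0.12,"z":0,"rx":0,"ry":0,"rz":0,"jaw":0.05},{"x":0,"y":-0.24,"z":0,"rx":0,"ry":0,"rz":0,"jaw":0.05},{"x":0,"y":-0.36,"z":0,"rx":0,"ry":0,"rz":0,"jaw":0.05},{"x":0,"y":-0.48,"z":0,"rx":0,"ry":0,"rz":0,"jaw":0.05},{"x":0,"y":-0.58,"z":0,"rx":0,"ry":0,"rz":0,"jaw":0.05},{"x":0,"y":-0.66,"z":0,"rx":0,"ry":0,"rz":0,"jaw":0.05},{"x":0,"y":-0.7,"z":0,"rx":0,"ry":0,"rz":0,"jaw":0.05},{"x":0,"y":-0.7,"z":0,"rx":0,"ry":0,"rz":0,"jaw":0.05},{"x":0,"y":-0.7,"z":0,"rx":0,"ry":0,"rz":0,"jaw":0.05}]'
python3 - <<'E'
from plan import *
stat()
for n,(x0,y0,w,h) in dict(top=(240,150,70,70),side=(180,160,100,90)).items():
    a=env.read_camera(n)['img'][:,:,::-1];cv2.imwrite(f'pics/d_{n}.png',cv2.resize(a[y0:y0+h,x0:x0+w],None,fx=8 if n=='top' else 6,fy=8 if n=='top' else 6,interpolation=cv2.INTER_CUBIC));cv2.imwrite(f'pics/dfull_{n}.png',a)
E
```

```text
t: 9.28
eef_pos: [523.5, 22.1, 279.1]
tcp_rot: [3.138, 0.001, 1.764]
ft_force: [9.1, -1.0, -3.2]
opening: 0.187
t 9.28 grasp [524.2  22.1 108.1] clamp-local [-73.8  -0.6] rot [3.138e+00 1.000e-03 1.764e+00] F [ 9.1 -1.  -3.2] open 0.187
```

View pics/d_top.png

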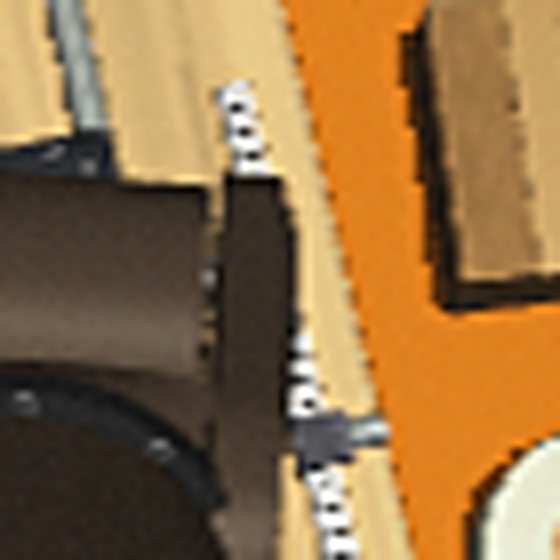

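View pics/d_side.png

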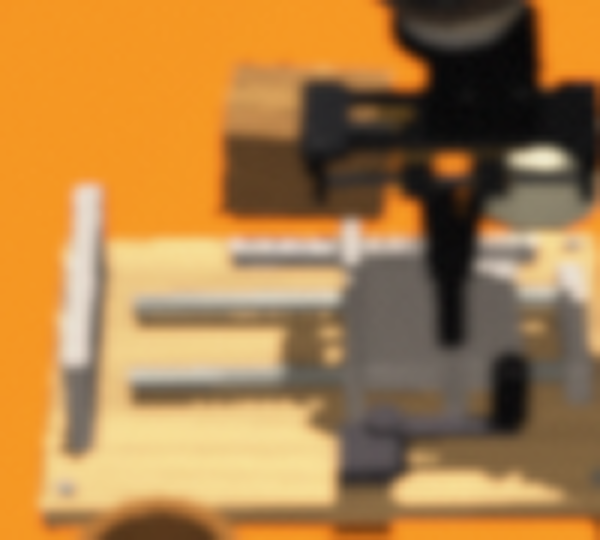

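```bash
python3 - <<'E'
from plan import *
c,s=np.cos(p[2]),np.sin(p[2])
def loc(n,q,z):
    d=onz(n,q,z)-p[:2];print(n,q,np.round([c*d[0]+s*d[1],-s*d[0]+c*d[1]],1))
Z=lambda u,v:px(u,v,240,150,8)
for q in((322,440),(322,415),(322,465)):loc('top',Z(*q),42)
loc('top',Z(372,433),38)
loc('side',Z2(546,165),42);loc('side',Z2(522,170),42);loc('side',Z2(575,170),42);loc('side',Z2(205,85),128);loc('side',Z2(196,390),54)
E
```

```text
top [279.8125 204.5625] [-80.  -96.6]
top [279.8125 201.4375] [-70.6 -98.7]
top [279.8125 207.6875] [-89.3 -94.5]
top [286.0625 203.6875] [ -80.9 -116.1]
side [255.04166667 198.29166667] [-80.  -93.5]
side [253.04166667 198.70833333] [-72.1 -91.2]
side [257.45833333 198.70833333] [-89.3 -90.8]
side [226.625 191.625] [ 27.7 -29.6]
side [225.875      217.04166667] [31.8 27.4]
```

Both views put the clip at local x≈-80 (-71 to -89), and the jaw is at about -74. I'll pull 5.5 mm more.

```bash
python3 -m pendant '[{"x":0,"y":-0.037,"z":0,"rx":0,"ry":0,"rz":0,"jaw":0.05},{"x":0,"y":-0.037,"z":0,"rx":0,"ry":0,"rz":0,"jaw":0.05},{"x":0,"y":-0.037,"z":0,"rx":0,"ry":0,"rz":0,"jaw":0.05},{"x":0,"y":-0.037,"z":0,"rx":0,"ry":0,"rz":0,"jaw":0.05},{"x":0,"y":-0.037,"z":0,"rx":0,"ry":0,"rz":0,"jaw":0.05},{"x":0,"y":-0.037,"z":0,"rx":0,"ry":0,"rz":0,"jaw":0.05}]'
python3 - <<'E'
from plan import *
stat()
for n,(x0,y0,w,h) in dict(top=(150,110,190,150),side=(180,160,100,90)).items():
    a=env.read_camera(n)['img'][:,:,::-1];f=4 if n=='top' else 6
    b=cv2.resize(a[y0:y0+h,x0:x0+w],None,fx=f,fy=f,interpolation=cv2.INTER_CUBIC)
    cv2.imwrite(f'pics/e_{n}.png',b)
    def L(pts,col):
        q=((proj(n,W(p,pts))-[x0,y0]+.5)*f-.5);cv2.polylines(b,[np.round(q).astype(int)],False,col,1)
    x=-80
    for z in(54,128):L([(x-9,37.5,z),(x-9,-37.5,z),(x+9,-37.5,z),(x+9,37.5,z),(x-9,37.5,z)],(0,0,255))
    L([(x+55,70,73),(x+55,-70,73),(x+55,-70,30)],(255,0,0));L([(x,-50,49),(x,-81,49)],(0,255,0))
    cv2.imwrite(f'pics/eo_{n}.png',b)
stat()
E
```

```text
t: 10.12
eef_pos: [518.2, 21.1, 279.1]
tcp_rot: [3.137, 0.001, 1.764]
ft_force: [10.4, -1.5, -3.4]
opening: 0.19
t 10.12 grasp [518.9  21.  108.1] clamp-local [-79.2  -0.6] rot [3.137e+00 1.000e-03 1.764e+00] F [10.4 -1.5 -3.4] open 0.19
t 10.22 grasp [518.9  21.  108.1] clamp-local [-79.2  -0.7] rot [3.137e+00 1.000e-03 1.764e+00] F [11.1 -1.2 -3.4] open 0.19
```

View pics/eo_top.png

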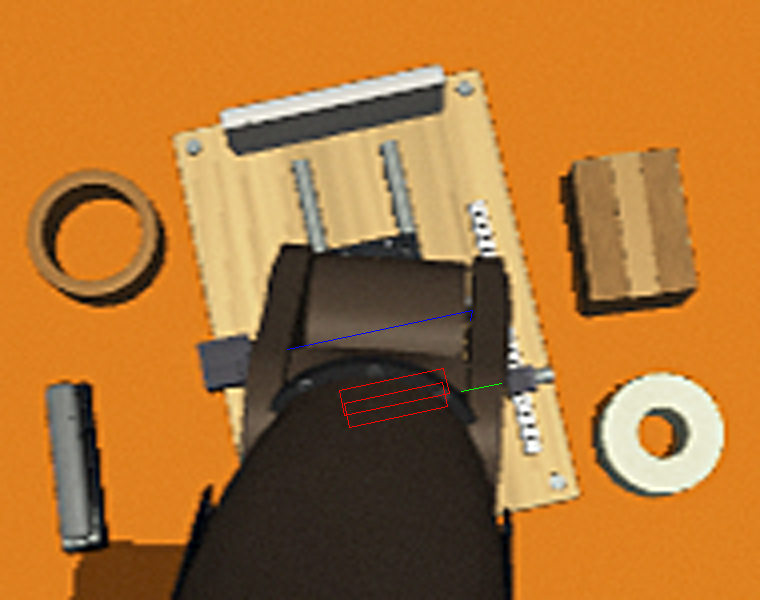

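View pics/eo_side.png

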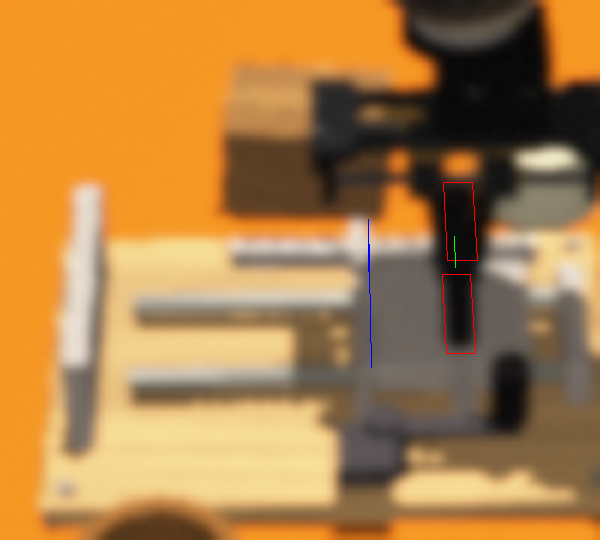

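The overlay puts the pointer line level with the clip at (525,378) in the top view. The grip matches its predicted outline in the side view, the pull of about 10.5 N agrees with the spring, and the lock still reads open.

```bash
python3 - <<'E'
from cell import env
print(env.state()['qvel'].round(4)); print(env.job_done())
E
```

```text
[-0.0009 -0.0021 -0.0007  0.0002 -0.0021  0.0002]
the job is handed in; nothing more can be done
None
```

I turned the lock handle to its open stop, pulled the jaw back about 109 mm to the size clip, and handed the job in while still gripping it. This took about 10 s of the 42 s.

- **Lock:** the last side view still showed the handle in line with the slide, so it stayed open.
- **Jaw position:** the grasp point was at clamp-local x = -79.2 mm. Both cameras put the clip's middle at about -80 mm, covering roughly -71 to -89.
- **Hold:** the pull of about 10.5 N matched the expected spring force. The fingers were closed to 18 mm on the grip, and the arm was at rest.
- **Bystanders:** the tape roll, carton, label roll and stapler looked unmoved in the last top view. I didn't check the mug or scanner in the last pictures, but the arm stayed clear of both.

Two checks were weaker than I wanted:
- **Pointer not seen directly:** the arm hid the pointer tip from both cameras at the end, so its place beside the clip comes from the fitted clamp pose and the robot's own position.
- **Bad early picks:** one board corner in the side view was hidden by the fence, and one height on the grip came out at 149 mm instead of 128 mm. I dropped both. With the corner left out, the refit matched most points to about 1 px; the worst was 2.6 px, on the jaw plate.

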